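# Load the next toothed spool on the roller stand

### The job

The roller stand still carries its plain setting sleeve: lift it off the spindle and stand it upright in the empty blue bin. Then put the spool with the toothed bottom flange on the spindle, teeth at the bottom, fully down on the stand, and after it the hub cap, knob up, over the spindle's tip so that it lies flat on the spool; lower the parts into place, do not drop them. Last, throw the lock lever fully over, away from the robot; leave the plain spool, the oil bottle and the wrench where they are.

Things in the scene. Friction and masses are not known exactly. Their poses are not given: they have to be found in the camera images.
- stand: grey steel base plate, 100 (x) x 220 (y) x 20 mm, fixed to the bench; origin at the centre of its underside, x away from the robot, z up. It carries the upright steel spindle at (0, -50) mm and the lock lever at (0, +65) mm, both on its top at z = 20 mm
- spindle_foot (a point): foot of the spindle, on its axis, on the top face of the base plate (z = 20 mm). The spindle is a plain 16 mm steel rod, 104 mm tall, its last 6 mm tapered to 8 mm
- spindle_tip (a point): top of the spindle, on its axis, 104 mm above spindle_foot
- lever (a joint): angle of the lock lever, rad: 0 = leaning 0.5 rad from vertical towards the stand's -x (towards the robot), 1.0 = fully over to the stand's +x. It starts between 0 and 0.2 and stays where it is left. It is hinged about the stand's y axis 42 mm above the bench
- lever_tip (a point): centre of the 26 mm ball on the end of the 10 mm thick lever rod, 80 mm from its hinge; its axes are those of the lever
- sleeve: plain straight white plastic tube, 84 mm tall, 44 mm outside, 20 mm bore; starts standing on the base plate with the spindle through it; origin at the centre of its underside, z along its axis
- toothed_spool: white plastic spool, 84 mm tall with a 20 mm bore right through: toothed bottom flange 72 mm over the teeth, z = 0 to 12 mm; waist 36 mm diameter, z = 12 to 50 mm; smooth thick top flange 50 mm diameter, z = 50 to 84 mm (grip here). Stands upright loose on the bench; origin at the centre of its underside, z along its axis
- plain_spool: another white plastic spool, not wanted: 60 mm tall with two equal smooth flanges 60 mm in diameter and 10 mm thick, waist 36 mm. Stands on the bench; origin at the centre of its underside
- hub_cap: aluminium hub cap: round flange 60 mm diameter, z = 0 to 12 mm, with a knob 34 mm in diameter from z = 12 to 50 mm (grip here); a blind 20 mm hole 30 mm deep from below. Stands flange down on the bench; origin at the centre of its underside, z along its axis
- bin: empty open blue plastic bin, 140 (x) x 160 (y) x 50 mm high, walls and floor 5 mm thick, fixed; origin at the centre of its underside
- oil_bottle: white oil bottle with a black cap, 48 mm diameter, 120 mm tall; bystander; origin at the centre of its underside
- wrench: steel wrench 160 mm long lying on the bench beyond the stand; bystander; origin at its middle, lying along its x axis
Mind the look-alikes: they are no part of the job. Leave any orange or purple look-alike of the sleeve alone.

How it is judged:
By the outcome, as a careful person would: the job done as asked, in the order asked, and still so for the second after the job is handed in, with the robot touching nothing.
It also fails if it takes over 69 s, if anything falls off the work surface, if the arm or the gripper's body presses on something with over 40 N, if the wrist force passes 120 N, or if a joint passes its speed limit or range.

### The arm

A 7-joint arm with a two-finger parallel gripper is mounted at the origin on the work surface. World frame = base frame: x ahead of the robot, y to its left, z up, the work surface at z = 0. Lengths are in m, angles in rad, forces in N, time in s.
With the tool pointing down it reaches from about 0.4 to 0.85 m from the base axis. Payload 10.4 kg.
Tool frame: the origin (TCP) lies at the very end of the fingers, on their centre line; the grasp point (between the pads) lies 19 mm behind it; z points along the fingers, y is the line along which they close (so a half turn about z gives the same grasp; the last joint's range is limited). The gripper opens to 87 mm and grips with 3 to 60 N. Pads are 19 mm wide; open, the fingers measure 117 mm over their backs; the gripper's body (75 mm by 190 mm) begins 51 mm behind the grasp point.
Start: joints at [-1.139, 0.332, -0.065, 1.46, 0.022, 1.35, -0.088], TCP at [0.275, 0.561, 0.202] pointing down, gripper open.
Joint ranges: [-2.6, 2.6], [-0.5, 2.12], [-1.47, 1.34], [0.16, 2.42], [-1.27, 4.41], [0.06, 2.06], [-2.6, 2.6]. Speed limits (rad/s): [2.22, 2.22, 2.79, 2.79, 3.14, 3.14, 3.14].

### API

Orientations are given as a unit quaternion [x, y, z, w].
In Python, from bench import * gives the robot as it stands.
- The arm moves only by the tool carry_out, never from a script. Its argument "deltas" is a list of rows, each an object with "hand": the finger opening in mm, from 0 to 87; "dp": the shift along the tool's x, y, z each as a share of 250 mm, from -1 to 1, a list of three; "spin": the turn about the tool's z as a share of pi rad, from -1 to 1. In form: [{"hand": hand, "dp": [dx, dy, dz], "spin": spin}, ...]. A call has 1 to 20 rows; each row is the pose to reach, as a shift and turn from the pose commanded when the call began, along the tool's axes at that moment, turning the shorter way round; what a row does not reach only later rows make up. A row lasts 1/10 s, in which the tool goes at most 50 mm and 8.59 degrees, less where a joint would pass 70% of its speed; a pose out of reach is approached as far as the arm can. A call with a number of a shift or a turn outside -1 to 1 is refused whole. A call with a gripper value outside its range is refused whole. The fingers move at their own pace and stop on an object; "force" is the grip in N (left out, the last holds). Time passes only in rows, so rows that repeat a pose let the fingers close. It gives the time, the measured TCP pose, the force, the opening and the grip force at its end, in the units of the state.
- read_state(): the state, without advancing time (a new reading comes with each control period).
- camera(name): name is "scene" or "top" or "wrist"; returns the picture (384x512x3 uint8, red, green, blue); there is no depth.
- get_calibration(name): a dict with "fx", "fy", "cx", "cy" (pixels), "k1" (the pictures are not rectified: a ray, as slopes to the right and down, at radius r is drawn at 1 + k1 r^2 times it, then the intrinsics apply), "R" (3x3) and "t" (3): a world point X has camera coordinates R X + t; the wrist camera has in their place "mount" (4x4, takes a point from camera to tool coordinates, whose origin is the TCP and whose axes are the flange's). Camera axes: x right, y down, z forward; pixel columns grow to the right and rows downward; lengths in m; the calibration is good to about 2 mm. A picture is of the moment at which its call begins: read the wrist's pose just before it. get_calibration takes no time and is no camera call.
- close_job(): hands the job in; it is judged then, once.
The state is a dict: "time": time; "joint_positions": joint angles; "joint_vel": joint speeds; "joint_torque": joint torques, N m; "ee_pos": TCP position; "eef_rot": TCP orientation; "ft_force": force on the tool from outside, world axes, zero at the start; "torque": the same for the moment, N m; "width": finger opening in m; "grip_force": force on a finger pad.
Only numpy, scipy, OpenCV 4.12 (cv2) and the standard library are available. Lean on these libraries where they do the work, as an engineer would, in place of code of your own. Each camera call takes 0.05 s, during which the arm holds its last target. There are 200 camera calls.

## Working session

There is one attempt and no reset: what is moved stays moved. The work goes in short steps, Python scripts to look and compute and a tool call to move; the robot and the scene stay as the last step left them, time stands still between calls to the robot, and variables do not carry over. Pictures are saved under pics/ and viewed, at most 10 in all, crops included, and the job is handed in when it is done.

Besides the shell and the picture viewer there is one more tool, called after ">>>" as name(argument=value, ...), one argument or row to a line, values as JSON. carry_out: Moves the arm, as the interface text tells. Its arguments: {"type":"object","properties":{"deltas":{"type":"array","items":{"type":"object","properties":{"hand":{"type":"number"},"dp":{"type":"array","items":{"type":"number","minimum":-1,"maximum":1}},"spin":{"type":"number","minimum":-1,"maximum":1}}}},"force":{"type":"number"}},"required":["deltas"]}

```bash
ls; mkdir -p pics; python3 - <<'E'
from bench import *
import cv2,numpy as np
s=read_state();print(s)
for n in["scene","top"]:
    im=camera(n);cv2.imwrite(f"pics/{n}0.png",im[:,:,::-1]);print(n,get_calibration(n))
print(get_calibration("wrist"))
E
```

```text
pics
{'time': 0.0, 'joint_positions': array([-1.13857185,  0.33289505, -0.06472339,  1.46095945,  0.02162632,
        1.34989965, -0.08849255]), 'joint_vel': array([-0.00093915,  0.00023306,  0.00045704,  0.00166973,  0.00103945,
       -0.00121411,  0.00045545]), 'joint_torque': array([-1.01581420e-03, -6.23265338e+01,  2.39437725e-02, -3.89899278e+01,
       -6.15045056e-02,  3.98312195e-02,  1.03131570e-04]), 'ee_pos': array([0.27438081, 0.56107643, 0.2014309 ]), 'eef_rot': array([ 2.25429457e-01,  9.74259218e-01, -7.22040478e-04, -1.22825615e-04]), 'ft_force': array([ 0.06250865, -0.25948945, -0.02472614]), 'torque': array([-0.03197894,  0.04341837,  0.00670656]), 'grip_force': 0.0, 'width': 0.0871236140409383}
scene {'fx': 491.56273918549687, 'fy': 491.56273918549687, 'cx': 250.09946310415873, 'cy': 188.0556716344152, 'k1': -0.048692025543467944, 'R': array([[ 0.74163691,  0.67073021,  0.00978138],
       [ 0.34810521, -0.372359  , -0.86033223],
       [-0.57340863,  0.64145909, -0.50963986]]), 't': array([-0.47265156, -0.11536815,  1.80737928])}
top {'fx': 373.984118876634, 'fy': 373.984118876634, 'cx': 256.73324578097163, 'cy': 178.06989161105147, 'k1': -0.020473942041848877, 'R': array([[ 0.0027329 , -0.99971011,  0.0239213 ],
       [-0.98935835, -0.006183  , -0.1453679 ],
       [ 0.14547366, -0.02326947, -0.98908844]]), 't': array([-0.00673155,  0.60944049,  0.98080791])}
{'fx': 277.08634971741975, 'fy': 277.08634971741975, 'cx': 257.6049828589049, 'cy': 192.39198661900744, 'k1': -0.013072580548813231, 'mount': array([[-9.34129598e-04, -9.59390925e-01, -2.82078322e-01,
         7.74982599e-02],
       [ 9.99998935e-01, -1.21251361e-03,  8.12348664e-04,
        -8.40509756e-04],
       [-1.12138374e-03, -2.82077263e-01,  9.59391036e-01,
        -1.83320091e-01],
       [ 0.00000000e+00,  0.00000000e+00,  0.00000000e+00,
         1.00000000e+00]])}
```

View pics/scene0.png

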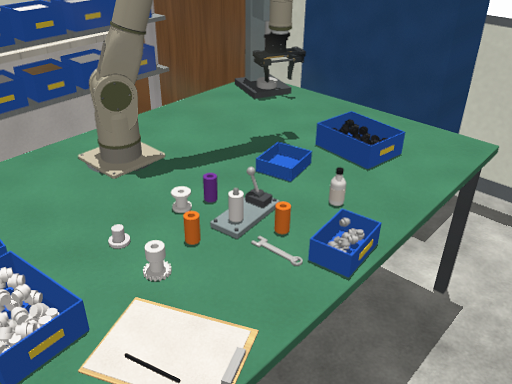

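View pics/top0.png

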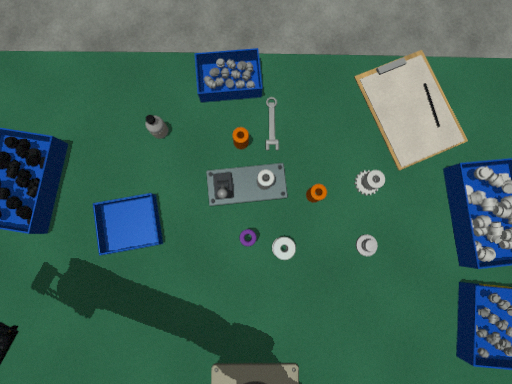

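The scene holds these candidates (top-view pixel / scene-view pixel):
- **Sleeve:** the white tube on the stand at (266,178) / (236,205) is the one wanted. Two orange tubes at (241,137) and (318,192) and a purple one at (248,237) are look-alikes.
- **Toothed spool:** (370,182) / (155,260) has visible teeth. The plain spool at (284,248) / (181,198) is not wanted, and the white ones in the full bin at right are stock.
- **Hub cap:** (367,246) / (119,235).
- **Bin:** the empty blue one at (128,223) / (284,160). The other blue bins are full.
- **Lever:** ball near (222,195) / (251,171).

```bash
cat > h.py <<'E'
from bench import *
import cv2,numpy as np
from scipy.spatial.transform import Rotation as Ro
def cam(n,s=None):
    c=get_calibration(n)
    K=np.array([[c['fx'],0,c['cx']],[0,c['fy'],c['cy']],[0,0,1]]);D=np.array([c['k1'],0,0,0.])
    if n=='wrist':
        T=np.eye(4);T[:3,:3]=Ro.from_quat(s['eef_rot']).as_matrix();T[:3,3]=s['ee_pos']
        M=np.linalg.inv(T@c['mount']);R,t=M[:3,:3],M[:3,3]
    else: R,t=c['R'],c['t']
    return K,D,R,t
def ray(C,px):
    K,D,R,t=C
    p=cv2.undistortPoints(np.array([[px]],float),K,D)[0,0]
    d=R.T@np.array([*p,1.]);return -R.T@t,d/np.linalg.norm(d)
def plane(C,px,z):
    o,d=ray(C,px);return o+d*(z-o[2])/d[2]
def tri(*cp):
    A=0;b=0
    for C,px in cp:
        o,d=ray(C,px);P=np.eye(3)-np.outer(d,d);A=A+P;b=b+P@o
    X=np.linalg.solve(A,b);e=[np.linalg.norm(np.cross(X-ray(C,p)[0],ray(C,p)[1])) for C,p in cp]
    return X,np.max(e)
def proj(C,X):
    K,D,R,t=C;return cv2.projectPoints(np.array([X],float),cv2.Rodrigues(R)[0],t,K,D)[0][0,0]
def shot(n,f):
    s=read_state();im=camera(n);cv2.imwrite(f'pics/{f}.png',im[:,:,::-1]);return s,im
E
python3 - <<'E'
from h import *
T=cam('top');S=cam('scene')
P=dict(sleeve=((266,177),(236,192)),tooth=((376,179),(155,246)),cap=((369,243),(118,229)),plain=((284,247),(181,191)),ball=((222,195),(251,171)))
for k,(a,b) in P.items(): print(k,*[np.round(v,3) for v in tri((T,a),(S,b))])
for n,p in dict(b1=(95,203),b2=(157,196),b3=(162,246),b4=(101,254)).items(): print(n,plane(T,p,.05).round(3))
for p in [(208,169),(285,165),(287,199),(208,205)]:print('st',plane(T,p,.02).round(3))
for n,p in dict(o1=(318,188),o2=(241,133),pu=(248,237)).items(): print(n,plane(T,p,.08).round(3))
a=cv2.imread('pics/top0.png')[150:265,200:400];b=cv2.imread('pics/scene0.png')[150:290,90:300]
a=cv2.resize(a,(800,460),interpolation=3)
cv2.imwrite('pics/c1.png',a);cv2.imwrite('pics/c2.png',cv2.resize(b,(800,533),interpolation=3))
E
```

```text
sleeve [ 0.604 -0.026  0.108] 0.001
tooth [ 0.605 -0.319  0.082] 0.002
cap [ 0.433 -0.309  0.045] 0.002
plain [ 0.424 -0.076  0.06 ] 0.0
ball [0.557 0.087 0.113] 0.002
b1 [0.538 0.43  0.05 ]
b2 [0.558 0.265 0.05 ]
b3 [0.425 0.246 0.05 ]
b4 [0.404 0.406 0.05 ]
st [0.638 0.133 0.02 ]
st [ 0.651 -0.084  0.02 ]
st [ 0.555 -0.089  0.02 ]
st [0.537 0.13  0.02 ]
o1 [ 0.579 -0.166  0.08 ]
o2 [0.727 0.04  0.08 ]
pu [0.45  0.019 0.08 ]
```

View pics/c2.png

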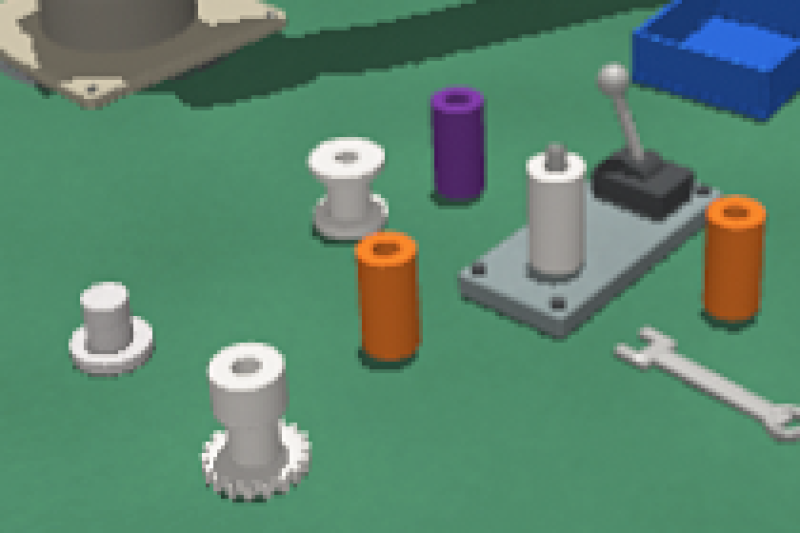

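The close crop confirms the choices: the toothed spool at crop (255,420) is the only one with teeth. The white sleeve is on the spindle at (555,210), and the cap, knob up, is at (110,330). Now I'll move over the sleeve.

>>> carry_out(
  deltas=[
    {"hand": 87,"dp": [-1,-0.69,-0.2],"spin": -0.145},
    {"hand": 87,"dp": [-1,-0.69,-0.2],"spin": -0.145},
    {"hand": 87,"dp": [-1,-0.69,-0.2],"spin": -0.145},
    {"hand": 87,"dp": [-1,-0.69,-0.2],"spin": -0.145},
    {"hand": 87,"dp": [-1,-0.69,-0.2],"spin": -0.145},
    {"hand": 87,"dp": [-1,-0.69,-0.2],"spin": -0.145},
    {"hand": 87,"dp": [-1,-0.69,-0.2],"spin": -0.145},
    {"hand": 87,"dp": [-1,-0.69,-0.2],"spin": -0.145},
  ],
  force=20,
)

```text
time: 0.9
ee_pos: [0.4246, 0.2948, 0.2525]
eef_rot: [0.002, 1.0, 0.0, 0.0]
ft_force: [-0.7, 1.2, -0.6]
width: 0.0866
grip_force: 0.0
```

>>> carry_out(
  deltas=[
    {"hand": 87,"dp": [-0.5,-1,0],"spin": 0},
    {"hand": 87,"dp": [-0.5,-1,0],"spin": 0},
    {"hand": 87,"dp": [-0.5,-1,0],"spin": 0},
    {"hand": 87,"dp": [-0.5,-1,0],"spin": 0},
    {"hand": 87,"dp": [-0.5,-1,0],"spin": 0},
    {"hand": 87,"dp": [-0.5,-1,0],"spin": 0},
    {"hand": 87,"dp": [-0.5,-1,0],"spin": 0},
    {"hand": 87,"dp": [-0.5,-1,0],"spin": 0},
    {"hand": 87,"dp": [-0.5,-1,0],"spin": 0},
  ],
)

```text
time: 1.8
ee_pos: [0.5481, 0.0495, 0.2518]
eef_rot: [-0.002, 1.0, 0.0, -0.0]
ft_force: [0.6, 1.1, -0.3]
width: 0.0873
grip_force: 0.0
```

```bash
python3 - <<'E'
from h import *
s,im=shot('wrist','w1');print(s['ee_pos'])
C=cam('wrist',s);print(proj(C,[.604,-.026,.104]),proj(C,[.6,-.027,.124]),proj(C,[.557,.087,.113]))
E
```

```text
[0.54805575 0.04948416 0.25175057]
[198.93559991 219.48000823] [194.58883282 222.60101768] [289.08177927 186.16476262]
```

View pics/w1.png

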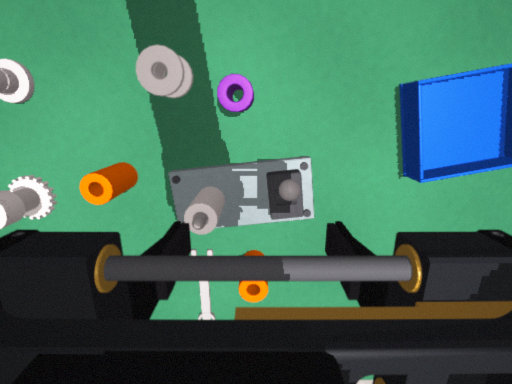

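The wrist view shows the sleeve with the spindle tip at about (203,212), the lever ball at (290,190), and the fingers at (180,260) and (335,260). Next I'll line up in y for a second view.

>>> carry_out(
  deltas=[
    {"hand": 87,"dp": [0,-0.3,0],"spin": 0},
    {"hand": 87,"dp": [0,-0.3,0],"spin": 0},
    {"hand": 87,"dp": [0,-0.3,0],"spin": 0},
    {"hand": 87,"dp": [0,-0.3,0],"spin": 0},
  ],
)

```text
time: 2.25
ee_pos: [0.5485, -0.0269, 0.2522]
eef_rot: [-0.001, 1.0, 0.0, 0.0]
ft_force: [0.5, 0.6, -1.1]
width: 0.0868
grip_force: 0.0
```

```bash
python3 - <<'E'
from h import *
s,im=shot('wrist','w2');print(s['ee_pos'])
C=cam('wrist',s);print(proj(C,[.604,-.026,.104]),proj(C,[.6,-.027,.124]),proj(C,[.557,.087,.113]))
a=cv2.imread('pics/w1.png')[150:240,150:320];b=im[150:240,190:360,::-1]
cv2.imwrite('pics/c3.png',np.vstack([cv2.resize(x,None,fx=3.3,fy=3.3,interpolation=2) for x in(a,b)]))
E
```

```text
[ 0.54849581 -0.02693283  0.25223548]
[258.58991359 219.06595331] [257.8504593  222.17871795] [352.29568405 185.55462149]
```

View pics/c3.png

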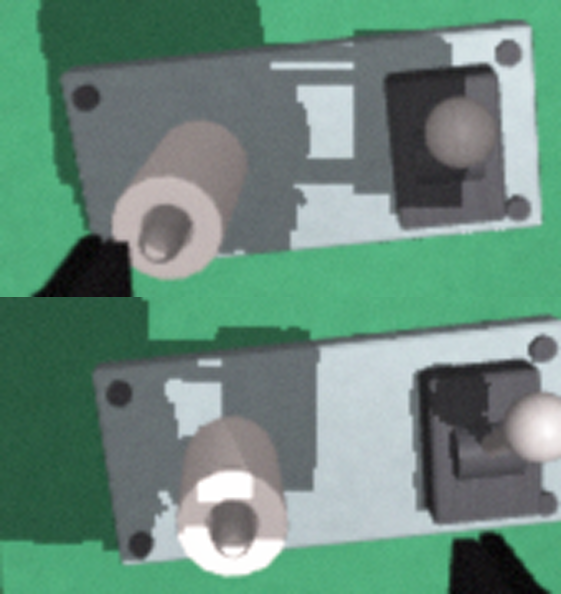

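The crop shows both views. The sleeve's top ring is at about (200.9,219.1) in w1 and (260.6,218.2) in w2. The spindle tip is at (197,224.8) and (260.6,225), and the ball at (289.7,190) and (353,189.4).

```bash
python3 - <<'E'
from h import *
q=[0,1,0,0]
A=cam('wrist',dict(ee_pos=[.54805,.04948,.25175],eef_rot=[-.002,1,0,0]))
B=cam('wrist',dict(ee_pos=[.5485,-.02693,.25224],eef_rot=[-.001,1,0,0]))
for k,a,b,z in[('ring',(200.9,219.1),(260.6,218.2),.104),('tip',(197,224.8),(260.6,225),.124),('ball',(289.7,190),(353,189.4),.113)]:
    print(k,tri((A,a),(B,b))[0].round(4),plane(A,a,z).round(4),plane(B,b,z).round(4))
# other items in w1 : bin corners etc; stand edges from w2 screws
f=lambda x,y:(190+x/3.3,150+(y-297)/3.3)
for p in[(119,393),(140,544),(543,348),(545,503)]:print('screw',plane(B,f(*p),.02).round(4))
E
```

```text
ring [ 0.6031 -0.0235  0.1042] [ 0.6036 -0.0236  0.104 ] [ 0.6028 -0.0235  0.104 ]
tip [ 0.6022 -0.0238  0.1266] [ 0.603  -0.0244  0.124 ] [ 0.6037 -0.0237  0.124 ]
ball [0.5614 0.0876 0.1146] [0.5619 0.0878 0.113 ] [0.5618 0.0882 0.113 ]
screw [ 0.5717 -0.076   0.02  ]
screw [ 0.6479 -0.068   0.02  ]
screw [0.5501 0.1203 0.02  ]
screw [0.6263 0.1289 0.02  ]
```

>>> carry_out(
  deltas=[
    {"hand": 87,"dp": [-0.22,0.013,0],"spin": 0},
    {"hand": 87,"dp": [-0.22,0.013,0.2],"spin": 0},
    {"hand": 87,"dp": [-0.22,0.013,0.4],"spin": 0},
    {"hand": 87,"dp": [-0.22,0.013,0.6],"spin": 0},
    {"hand": 87,"dp": [-0.22,0.013,0.7],"spin": 0},
    {"hand": 87,"dp": [-0.22,0.013,0.765],"spin": 0},
    {"hand": 87,"dp": [-0.22,0.013,0.765],"spin": 0},
    {"hand": 38,"dp": [-0.22,0.013,0.765],"spin": 0},
    {"hand": 38,"dp": [-0.22,0.013,0.765],"spin": 0},
    {"hand": 38,"dp": [-0.22,0.013,0.765],"spin": 0},
    {"hand": 38,"dp": [-0.22,0.013,0.765],"spin": 0},
    {"hand": 38,"dp": [-0.22,0.013,0.765],"spin": 0},
    {"hand": 38,"dp": [-0.22,0.013,0.765],"spin": 0},
  ],
  force=25,
)

```text
time: 3.6
ee_pos: [0.6037, -0.0249, 0.0612]
eef_rot: [-0.0, 1.0, 0.0, 0.0]
ft_force: [0.1, -0.2, 0.1]
width: 0.047
grip_force: 0.0
```

```bash
python3 - <<'E'
from h import *
T=cam('top')
im=cv2.imread('pics/top0.png');m=cv2.inRange(im,(120,40,0),(255,140,90))[180:270,85:170]
# bin floor (bright blue)
c=max(cv2.findContours(m,0,2)[0],key=cv2.contourArea);r=cv2.minAreaRect(c);print(r)
for p in cv2.boxPoints(r):print(plane(T,p+[85,180],.05).round(3),plane(T,p+[85,180],.005).round(3))
E
```

```text
((39.932430267333984, 43.5945930480957), (53.10087203979492, 61.48522186279297), 80.53767395019531)
[0.54  0.443 0.05 ] [0.543 0.462 0.005]
[0.568 0.282 0.05 ] [0.573 0.293 0.005]
[0.429 0.253 0.05 ] [0.427 0.263 0.005]
[0.402 0.411 0.05 ] [0.399 0.429 0.005]
```

>>> carry_out(
  deltas=[
    {"hand": 38,"dp": [0,0,0],"spin": 0},
    {"hand": 38,"dp": [0,0,0],"spin": 0},
    {"hand": 38,"dp": [0,0,-0.04],"spin": 0},
    {"hand": 38,"dp": [0,0,-0.12],"spin": 0},
    {"hand": 38,"dp": [0,0,-0.25],"spin": 0},
    {"hand": 38,"dp": [0,0,-0.4],"spin": 0},
    {"hand": 38,"dp": [0,0,-0.55],"spin": 0},
    {"hand": 38,"dp": [0,0,-0.65],"spin": 0},
    {"hand": 38,"dp": [0,0,-0.65],"spin": 0},
    {"hand": 38,"dp": [0.2,0.15,-0.65],"spin": 0},
    {"hand": 38,"dp": [0.48,0.35,-0.65],"spin": 0},
    {"hand": 38,"dp": [0.48,0.5,-0.65],"spin": 0},
    {"hand": 38,"dp": [0.48,0.7,-0.65],"spin": 0},
    {"hand": 38,"dp": [0.48,0.9,-0.65],"spin": 0},
    {"hand": 38,"dp": [0.48,0.96,-0.65],"spin": 0},
    {"hand": 38,"dp": [0.48,0.96,-0.65],"spin": 0},
  ],
)

```text
time: 5.2
ee_pos: [0.4811, 0.2211, 0.2225]
eef_rot: [-0.005, 1.0, 0.0, -0.001]
ft_force: [-0.1, -0.6, -1.2]
width: 0.0428
grip_force: 24.9
```

```bash
python3 - <<'E'
from h import *
s,im=shot('wrist','w3');print(s['ee_pos'],s['width'],s['grip_force'])
m=cv2.inRange(im,(0,30,120),(100,140,255))
c=max(cv2.findContours(m,0,2)[0],key=cv2.contourArea);print(cv2.minAreaRect(c),cv2.boundingRect(c))
E
```

```text
[0.48112315 0.22105708 0.22247353] 0.042846897395148346 24.912590368144265
((355.60699462890625, 171.414306640625), (105.65449523925781, 132.76278686523438), 79.91940307617188) (283, 111, 133, 123)
```

View pics/w3.png

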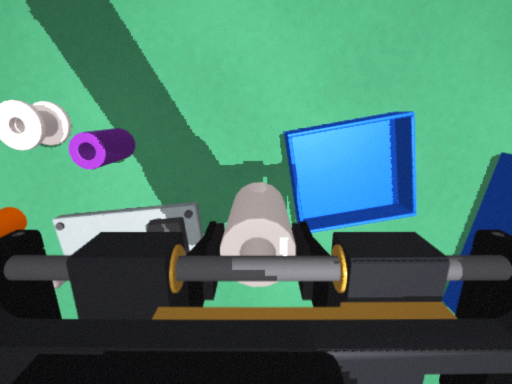

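The sleeve is held. The bin rim corners are at (285,133), (412,113), (415,213) and (302,231).

```bash
python3 - <<'E'
from h import *
C=cam('wrist',dict(ee_pos=[.48112,.22106,.22247],eef_rot=[-.005,1,0,-.001]))
X=[plane(C,p,.05) for p in[(285,133),(412,113),(415,213),(302,231)]]
print(np.round(X,3),np.mean(X,0))
E
```

```text
[[0.429 0.255 0.05 ]
 [0.403 0.412 0.05 ]
 [0.535 0.437 0.05 ]
 [0.563 0.283 0.05 ]] [0.48282473 0.34674647 0.05      ]
```

>>> carry_out(
  deltas=[
    {"hand": 38,"dp": [0,0.2,0],"spin": 0},
    {"hand": 38,"dp": [0,0.4,0],"spin": 0},
    {"hand": 38,"dp": [-0.008,0.5,0],"spin": 0},
    {"hand": 38,"dp": [-0.008,0.5,0.1],"spin": 0},
    {"hand": 38,"dp": [-0.008,0.5,0.25],"spin": 0},
    {"hand": 38,"dp": [-0.008,0.5,0.4],"spin": 0},
    {"hand": 38,"dp": [-0.008,0.5,0.55],"spin": 0},
    {"hand": 38,"dp": [-0.008,0.5,0.63],"spin": 0},
    {"hand": 38,"dp": [-0.008,0.5,0.66],"spin": 0},
    {"hand": 38,"dp": [-0.008,0.5,0.68],"spin": 0},
    {"hand": 38,"dp": [-0.008,0.5,0.69],"spin": 0},
    {"hand": 38,"dp": [-0.008,0.5,0.7],"spin": 0},
    {"hand": 38,"dp": [-0.008,0.5,0.7],"spin": 0},
  ],
)

```text
time: 6.55
ee_pos: [0.4857, 0.3402, 0.0491]
eef_rot: [-0.0, 1.0, 0.0, 0.0]
ft_force: [-0.3, 0.2, -1.3]
width: 0.0425
grip_force: 24.9
```

>>> carry_out(
  deltas=[
    {"hand": 38,"dp": [0,0,0.004],"spin": 0},
    {"hand": 38,"dp": [0,0,0.008],"spin": 0},
    {"hand": 38,"dp": [0,0,0.008],"spin": 0},
  ],
)

```text
time: 6.85
ee_pos: [0.4853, 0.3401, 0.0466]
eef_rot: [-0.0, 1.0, 0.0, 0.0]
ft_force: [-1.2, -0.3, -1.1]
width: 0.0424
grip_force: 24.9
```

>>> carry_out(
  deltas=[
    {"hand": 38,"dp": [0,0,0.004],"spin": 0},
    {"hand": 38,"dp": [0,0,0.007],"spin": 0},
    {"hand": 38,"dp": [0,0,0.007],"spin": 0},
  ],
)

```text
time: 7.15
ee_pos: [0.4859, 0.3403, 0.0459]
eef_rot: [-0.0, 1.0, 0.0, 0.001]
ft_force: [-1.3, -1.2, 7.3]
width: 0.0425
grip_force: 24.9
```

>>> carry_out(
  deltas=[
    {"hand": 60,"dp": [0,0,0],"spin": 0},
    {"hand": 60,"dp": [0,0,0],"spin": 0},
    {"hand": 60,"dp": [0,0,0],"spin": 0},
    {"hand": 60,"dp": [0,0,-0.04],"spin": 0},
    {"hand": 60,"dp": [0,0,-0.15],"spin": 0},
    {"hand": 60,"dp": [0,0,-0.35],"spin": 0},
    {"hand": 60,"dp": [0,0,-0.55],"spin": 0},
    {"hand": 87,"dp": [0,0,-0.75],"spin": 0},
    {"hand": 87,"dp": [0,-0.1,-0.84],"spin": 0},
    {"hand": 87,"dp": [-0.08,-0.3,-0.84],"spin": 0},
    {"hand": 87,"dp": [-0.15,-0.5,-0.84],"spin": 0},
    {"hand": 87,"dp": [-0.2,-0.7,-0.84],"spin": 0},
    {"hand": 87,"dp": [-0.25,-0.9,-0.84],"spin": 0},
    {"hand": 87,"dp": [-0.25,-1,-0.84],"spin": 0},
  ],
)

```text
time: 8.55
ee_pos: [0.5487, 0.0859, 0.2556]
eef_rot: [0.001, 1.0, -0.0, 0.001]
ft_force: [0.1, 0.1, 0.1]
width: 0.0871
grip_force: 0.0
```

```bash
python3 - <<'E'
from h import *
s,im=shot('wrist','w4');print(s['ee_pos'])
s,im=shot('top','t1')
E
```

```text
[0.5486912  0.08592775 0.25558417]
```

>>> carry_out(
  deltas=[
    {"hand": 87,"dp": [0,-0.2,0],"spin": 0},
    {"hand": 87,"dp": [0,-0.4,0],"spin": 0},
    {"hand": 87,"dp": [0,-0.6,0],"spin": 0},
    {"hand": 87,"dp": [0,-0.8,0],"spin": 0},
    {"hand": 87,"dp": [0,-1,0],"spin": 0},
    {"hand": 87,"dp": [0,-1,0],"spin": 0},
    {"hand": 87,"dp": [0,-1,0],"spin": 0},
  ],
)

```text
time: 9.35
ee_pos: [0.5481, -0.1606, 0.2552]
eef_rot: [0.001, 1.0, 0.0, 0.0]
ft_force: [0.5, 1.3, -0.8]
width: 0.0869
grip_force: 0.0
```

>>> carry_out(
  deltas=[
    {"hand": 87,"dp": [0,-0.2,0],"spin": 0},
    {"hand": 87,"dp": [0,-0.4,0],"spin": 0},
    {"hand": 87,"dp": [0,-0.4,0],"spin": 0},
    {"hand": 87,"dp": [0,-0.4,0],"spin": 0},
  ],
)

```text
time: 9.75
ee_pos: [0.5486, -0.2592, 0.2547]
eef_rot: [-0.0, 1.0, 0.0, -0.0]
ft_force: [0.2, 0.4, -0.6]
width: 0.0867
grip_force: 0.0
```

```bash
python3 - <<'E'
from h import *
s,im=shot('wrist','w5');print(s['ee_pos'],s['eef_rot'])
E
```

```text
[ 0.54863885 -0.25924376  0.25467403] [-4.20614911e-04  9.99999863e-01  3.05581277e-04 -6.18754881e-05]
```

>>> carry_out(
  deltas=[
    {"hand": 87,"dp": [0,-0.15,0],"spin": 0},
    {"hand": 87,"dp": [0,-0.26,0],"spin": 0},
    {"hand": 87,"dp": [0,-0.26,0],"spin": 0},
    {"hand": 87,"dp": [0,-0.26,0],"spin": 0},
  ],
)

```text
time: 10.2
ee_pos: [0.5492, -0.323, 0.2546]
eef_rot: [-0.001, 1.0, 0.001, 0.0]
ft_force: [0.4, 0.1, -0.2]
width: 0.0869
grip_force: 0.0
```

```bash
python3 - <<'E'
from h import *
s,im=shot('wrist','w6');print(s['ee_pos'],s['eef_rot'])
r=lambda p:cv2.resize(cv2.imread(p)[20:250,150:360],(399,437),interpolation=2)
cv2.imwrite('pics/c4.png',np.hstack([r('pics/w5.png'),r('pics/w6.png')]))
E
```

```text
[ 0.54920721 -0.32303199  0.25458379] [-1.38900316e-03  9.99998859e-01  5.89370671e-04  6.81598231e-05]
```

View pics/c4.png

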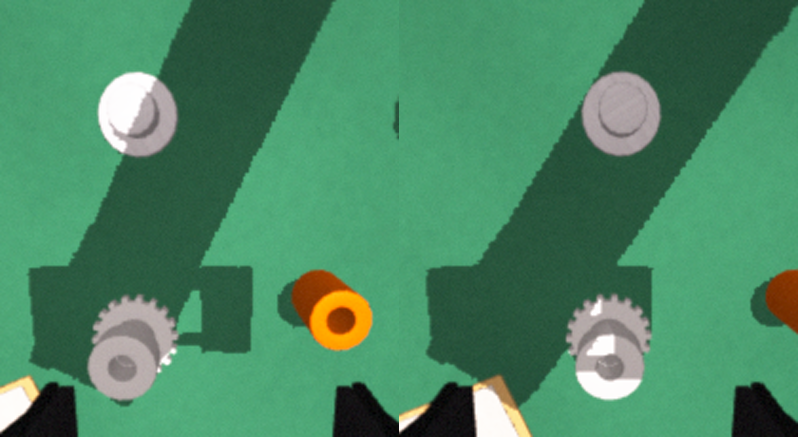

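The two crops show the toothed spool's top flange at crop (123,367) and (211,367), and the cap at about (135,112) and (222,112). I'll refine these with circle fits.

```bash
cat > fit.py <<'E'
from h import *
def hough(f,guess,r,w=30,k=4):
    x,y=int(guess[0]),int(guess[1]);x0,y0=x-w,y-w
    g=cv2.imread(f'pics/{f}.png')[y0:y+w,x0:x+w]
    g=cv2.GaussianBlur(cv2.resize(g[:,:,2],None,fx=k,fy=k,interpolation=2),(0,0),2)
    c=cv2.HoughCircles(g,cv2.HOUGH_GRADIENT_ALT,1,3*k,param1=60,param2=.5,minRadius=int((r-3)*k),maxRadius=int((r+3)*k))
    return [] if c is None else [((a+.5)/k-.5+x0,(b+.5)/k-.5+y0,q/k) for a,b,q in c.reshape(-1,c.shape[-1])[:,:3]]
E
python3 - <<'E'
from fit import *
W={'w5':cam('wrist',dict(ee_pos=[.54864,-.25924,.25467],eef_rot=[-.0004,1,.0003,0])),'w6':cam('wrist',dict(ee_pos=[.54921,-.32303,.25458],eef_rot=[-.0014,1,.0006,0]))}
for n,g,r in[('spool',((214.7,213.2),(261,213.2)),18),('flange',((222.6,80),(266.8,80)),21),('knob',((220,78),(268,78)),12.5)]:
    for f,p in zip(W,g):print(n,f,np.round(hough(f,p,r),1).tolist())
m=[('spool',(214.7,213.2),(261.1,213.2),.084),('flange',(222.6,80),(266.8,80),.012),('knob',(219,77.5),(267.9,77.5),.05)]
for n,a,b,z in m: print(n,tri((W['w5'],a),(W['w6'],b))[0].round(4),plane(W['w5'],a,z).round(4),plane(W['w6'],b,z).round(4))
# sleeve reference by the same method
for f,p in(('w1',(200.9,219.1)),('w2',(260.6,218.2))):print(f,np.round(hough(f,p,16.3),1).tolist())
E
```

```text
spool w5 [[214.39999389648438, 213.10000610351562, 17.799999237060547]]
spool w6 [[260.3999938964844, 212.10000610351562, 17.600000381469727]]
flange w5 [[223.10000610351562, 81.0999984741211, 20.5]]
flange w6 [[264.8999938964844, 79.0999984741211, 22.200000762939453]]
knob w5 [[220.39999389648438, 78.9000015258789, 13.300000190734863]]
knob w6 [[267.1000061035156, 79.5999984741211, 12.800000190734863]]
spool [ 0.6056 -0.3184  0.082 ] [ 0.6046 -0.3181  0.084 ] [ 0.6051 -0.3184  0.084 ]
flange [ 0.4281 -0.3101  0.0087] [ 0.4281 -0.3097  0.012 ] [ 0.4287 -0.3102  0.012 ]
knob [ 0.4291 -0.31    0.049 ] [ 0.4289 -0.3099  0.05  ] [ 0.4295 -0.31    0.05  ]
w1 [[199.89999389648438, 218.39999389648438, 16.0]]
w2 []
```

>>> carry_out(
  deltas=[
    {"hand": 87,"dp": [-0.223,0.019,0.05],"spin": 0},
    {"hand": 87,"dp": [-0.223,0.019,0.2],"spin": 0},
    {"hand": 87,"dp": [-0.223,0.019,0.4],"spin": 0},
    {"hand": 87,"dp": [-0.223,0.019,0.6],"spin": 0},
    {"hand": 87,"dp": [-0.223,0.019,0.75],"spin": 0},
    {"hand": 60,"dp": [-0.223,0.019,0.818],"spin": 0},
    {"hand": 60,"dp": [-0.223,0.019,0.818],"spin": 0},
    {"hand": 44,"dp": [-0.223,0.019,0.818],"spin": 0},
    {"hand": 44,"dp": [-0.223,0.019,0.818],"spin": 0},
    {"hand": 44,"dp": [-0.223,0.019,0.818],"spin": 0},
    {"hand": 44,"dp": [-0.223,0.019,0.818],"spin": 0},
    {"hand": 44,"dp": [-0.223,0.019,0.818],"spin": 0},
    {"hand": 44,"dp": [-0.223,0.019,0.818],"spin": 0},
  ],
  force=30,
)

```text
time: 11.55
ee_pos: [0.6051, -0.3202, 0.0518]
eef_rot: [-0.001, 1.0, -0.0, 0.001]
ft_force: [-0.7, 2.0, 5.9]
width: 0.0495
grip_force: 30.0
```

>>> carry_out(
  deltas=[
    {"hand": 44,"dp": [0,0,-0.03],"spin": 0},
    {"hand": 44,"dp": [0,0,-0.12],"spin": 0},
    {"hand": 44,"dp": [0,0,-0.28],"spin": 0},
    {"hand": 44,"dp": [0,0,-0.45],"spin": 0},
    {"hand": 44,"dp": [0,0,-0.6],"spin": 0},
    {"hand": 44,"dp": [0,0.05,-0.72],"spin": 0},
    {"hand": 44,"dp": [0,0.2,-0.72],"spin": 0},
    {"hand": 44,"dp": [0,0.38,-0.72],"spin": 0},
    {"hand": 44,"dp": [0,0.55,-0.72],"spin": 0},
    {"hand": 44,"dp": [0,0.7,-0.72],"spin": 0},
    {"hand": 44,"dp": [0,0.8,-0.72],"spin": 0},
    {"hand": 44,"dp": [0,0.8,-0.72],"spin": 0},
    {"hand": 44,"dp": [0,0.8,-0.72],"spin": 0},
    {"hand": 44,"dp": [0,0.8,-0.72],"spin": 0},
  ],
)

```text
time: 12.95
ee_pos: [0.6036, -0.1218, 0.2304]
eef_rot: [0.001, 1.0, -0.0, -0.0]
ft_force: [0.0, -0.0, -1.9]
width: 0.0494
grip_force: 30.0
```

```bash
python3 - <<'E'
from h import *
s,im=shot('wrist','w7');print(s['ee_pos'],s['eef_rot'],s['width'])
C=cam('wrist',s);e=s['ee_pos'];print('spool top ctr if centred',proj(C,[e[0],e[1],e[2]-.0518+.084]),'tip',proj(C,[.6033,-.0237,.124]))
cv2.imwrite('pics/c5.png',cv2.resize(im[150:270,170:400,::-1],(736,384),interpolation=2))
E
```

```text
[ 0.60359021 -0.12177284  0.23043896] [ 5.92416559e-04  9.99999762e-01 -3.54388862e-04 -6.19333417e-06] 0.04942166497812404
spool top ctr if centred [258.59523372 245.44419247] tip [348.66723797 185.32468768]
```

View pics/c5.png

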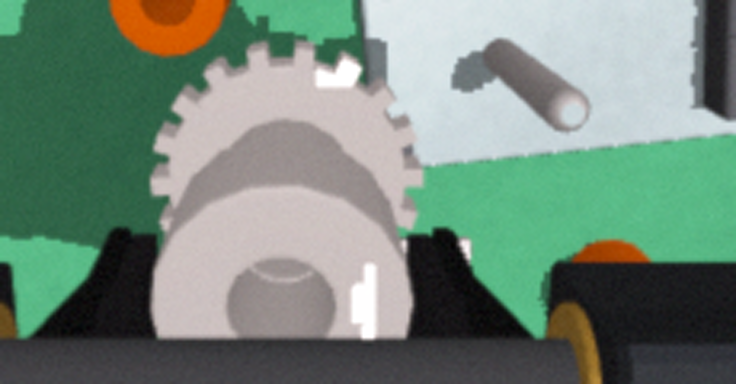

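The crop shows the spindle tip at (349.1,185.0), against a predicted (348.7,185.3), so the spindle position is confirmed. The spool is held upright; I'll check its x offset in the grip from the top edges of the flange and the bore.

```bash
python3 - <<'E'
from h import *
C=cam('wrist',dict(ee_pos=[.60359,-.12177,.23044],eef_rot=[.0006,1,-.00035,0]))
t=np.linspace(0,2*np.pi,200)
for z in(.084,.086):
  for dx in(-.001,0,.001,.002,.003):
    o=[]
    for r in(.025,.010):
        P=np.array([proj(C,[.60359+dx+r*np.cos(a),-.12177+r*np.sin(a),.23044-.0518+z]) for a in t])
        P=(P-[170,150])*3.2;o+=[P[:,0].min(),P[:,0].max(),P[:,1].min()]
    print(z,dx,np.round(o))
print('seen 151 413 186 | 227 335 257')
E
```

```text
0.084 -0.001 [150. 417. 175. 230. 337. 252.]
0.084 0 [151. 416. 180. 230. 337. 257.]
0.084 0.001 [151. 416. 185. 231. 337. 262.]
0.084 0.002 [151. 416. 190. 231. 336. 266.]
0.084 0.003 [151. 416. 196. 231. 336. 271.]
0.086 -0.001 [149. 418. 178. 230. 337. 256.]
0.086 0 [149. 418. 184. 230. 337. 261.]
0.086 0.001 [149. 418. 189. 230. 337. 266.]
0.086 0.002 [150. 417. 194. 230. 337. 271.]
0.086 0.003 [150. 417. 200. 230. 337. 276.]
seen 151 413 186 | 227 335 257
```

>>> carry_out(
  deltas=[
    {"hand": 44,"dp": [0.002,0.1,0],"spin": 0},
    {"hand": 44,"dp": [0.002,0.25,0],"spin": 0},
    {"hand": 44,"dp": [0.002,0.37,0],"spin": 0},
    {"hand": 44,"dp": [0.002,0.394,0],"spin": 0},
    {"hand": 44,"dp": [0.002,0.394,0.05],"spin": 0},
    {"hand": 44,"dp": [0.002,0.394,0.1],"spin": 0},
    {"hand": 44,"dp": [0.002,0.394,0.12],"spin": 0},
    {"hand": 44,"dp": [0.002,0.394,0.12],"spin": 0},
    {"hand": 44,"dp": [0.002,0.394,0.12],"spin": 0},
  ],
)

```text
time: 13.9
ee_pos: [0.6033, -0.0225, 0.2002]
eef_rot: [0.0, 1.0, -0.0, -0.0]
ft_force: [0.6, -0.9, -1.3]
width: 0.0496
grip_force: 30.0
```

```bash
python3 - <<'E'
from h import *
for i in range(3):print(read_state()['ee_pos'].round(4));shot('wrist','w8')
E
```

```text
[ 0.6033 -0.0225  0.2002]
[ 0.6035 -0.0223  0.2005]
[ 0.6036 -0.0221  0.2007]
```

>>> carry_out(
  deltas=[
    {"hand": 44,"dp": [0.002,-0.004,0],"spin": 0},
    {"hand": 44,"dp": [0.002,-0.004,0.05],"spin": 0},
    {"hand": 44,"dp": [0.002,-0.004,0.09],"spin": 0},
    {"hand": 44,"dp": [0.002,-0.004,0.12],"spin": 0},
    {"hand": 44,"dp": [0.002,-0.004,0.15],"spin": 0},
    {"hand": 44,"dp": [0.002,-0.004,0.18],"spin": 0},
    {"hand": 44,"dp": [0.002,-0.004,0.18],"spin": 0},
  ],
)

```text
time: 14.75
ee_pos: [0.6022, -0.0228, 0.1539]
eef_rot: [-0.0, 1.0, -0.0, -0.001]
ft_force: [-0.1, -0.9, -2.4]
width: 0.0493
grip_force: 30.0
```

>>> carry_out(
  deltas=[
    {"hand": 44,"dp": [-0.003,-0.002,0.04],"spin": 0},
    {"hand": 44,"dp": [-0.003,-0.002,0.08],"spin": 0},
    {"hand": 44,"dp": [-0.003,-0.002,0.13],"spin": 0},
    {"hand": 44,"dp": [-0.003,-0.002,0.18],"spin": 0},
    {"hand": 44,"dp": [-0.003,-0.002,0.23],"spin": 0},
    {"hand": 44,"dp": [-0.003,-0.002,0.27],"spin": 0},
    {"hand": 44,"dp": [-0.003,-0.002,0.3],"spin": 0},
    {"hand": 44,"dp": [-0.003,-0.002,0.315],"spin": 0},
    {"hand": 44,"dp": [-0.003,-0.002,0.315],"spin": 0},
    {"hand": 44,"dp": [-0.003,-0.002,0.315],"spin": 0},
  ],
)

```text
time: 15.75
ee_pos: [0.6039, -0.0231, 0.0769]
eef_rot: [-0.0, 1.0, 0.0, 0.0]
ft_force: [-0.7, 0.0, -1.0]
width: 0.0491
grip_force: 30.0
```

>>> carry_out(
  deltas=[
    {"hand": 44,"dp": [0,0,0.006],"spin": 0},
    {"hand": 44,"dp": [0,0,0.012],"spin": 0},
    {"hand": 44,"dp": [0,0,0.018],"spin": 0},
    {"hand": 44,"dp": [0,0,0.018],"spin": 0},
  ],
)

```text
time: 16.15
ee_pos: [0.6036, -0.0231, 0.072]
eef_rot: [-0.0, 1.0, 0.0, 0.0]
ft_force: [0.0, -0.6, -1.2]
width: 0.0492
grip_force: 30.0
```

>>> carry_out(
  deltas=[
    {"hand": 44,"dp": [0,0,0.004],"spin": 0},
    {"hand": 44,"dp": [0,0,0.007],"spin": 0},
    {"hand": 44,"dp": [0,0,0.007],"spin": 0},
  ],
)

```text
time: 16.45
ee_pos: [0.6045, -0.023, 0.0718]
eef_rot: [-0.0, 1.0, 0.0, 0.001]
ft_force: [-2.7, 1.6, 10.7]
width: 0.0493
grip_force: 30.0
```

>>> carry_out(
  deltas=[
    {"hand": 70,"dp": [0,0,0],"spin": 0},
    {"hand": 70,"dp": [0,0,0],"spin": 0},
    {"hand": 70,"dp": [0,0,0],"spin": 0},
    {"hand": 70,"dp": [0,0,-0.05],"spin": 0},
    {"hand": 70,"dp": [0,0,-0.18],"spin": 0},
    {"hand": 70,"dp": [0,0,-0.36],"spin": 0},
    {"hand": 70,"dp": [0,0,-0.55],"spin": 0},
    {"hand": 70,"dp": [0.05,-0.05,-0.72],"spin": 0},
    {"hand": 70,"dp": [0.15,-0.2,-0.72],"spin": 0},
    {"hand": 70,"dp": [0.28,-0.35,-0.72],"spin": 0},
    {"hand": 70,"dp": [0.4,-0.5,-0.72],"spin": 0},
    {"hand": 70,"dp": [0.52,-0.65,-0.72],"spin": 0},
    {"hand": 70,"dp": [0.64,-0.8,-0.72],"spin": 0},
    {"hand": 70,"dp": [0.75,-0.94,-0.72],"spin": 0},
    {"hand": 70,"dp": [0.8,-0.95,-0.72],"spin": 0},
    {"hand": 70,"dp": [0.8,-0.95,-0.72],"spin": 0},
  ],
)

```text
time: 18.05
ee_pos: [0.4024, -0.262, 0.2511]
eef_rot: [0.001, 1.0, 0.0, 0.001]
ft_force: [0.6, 0.9, 0.3]
width: 0.0695
grip_force: 0.0
```

```bash
python3 - <<'E'
from fit import *
s,im=shot('wrist','w9');e=s['ee_pos'];print(e,s['eef_rot'])
C=cam('wrist',s)
for n,z,r in(('flange',.012,.03),('knob',.05,.017)):
    g=proj(C,[.4288,-.31,z]);rr=abs(proj(C,[.4288,-.31+r,z])[0]-g[0])
    h=hough('w9',g,rr);print(n,g,rr,np.round(h,1).tolist(),[plane(C,q[:2],z).round(4) for q in h])
shot('top','t2')
E
```

```text
[ 0.40236033 -0.26199069  0.25113653] [1.49755168e-03 9.99998476e-01 4.05320763e-04 8.00828162e-04]
flange [227.21875741 179.97382925] 19.120853157110076 [[228.39999389648438, 179.39999389648438, 18.0]] [array([ 0.4278, -0.3082,  0.012 ])]
knob [224.47873667 186.34643559] 11.825219965164251 [[224.10000610351562, 183.60000610351562, 13.5]] [array([ 0.4248, -0.3104,  0.05  ])]
```

>>> carry_out(
  deltas=[
    {"hand": 70,"dp": [-0.05,-0.1,0],"spin": 0},
    {"hand": 70,"dp": [-0.106,-0.192,0.05],"spin": 0},
    {"hand": 70,"dp": [-0.106,-0.192,0.25],"spin": 0},
    {"hand": 70,"dp": [-0.106,-0.192,0.45],"spin": 0},
    {"hand": 70,"dp": [-0.106,-0.192,0.65],"spin": 0},
    {"hand": 70,"dp": [-0.106,-0.192,0.8],"spin": 0},
    {"hand": 70,"dp": [-0.106,-0.192,0.88],"spin": 0},
    {"hand": 70,"dp": [-0.106,-0.192,0.92],"spin": 0},
    {"hand": 70,"dp": [-0.106,-0.192,0.92],"spin": 0},
    {"hand": 70,"dp": [-0.106,-0.192,0.92],"spin": 0},
  ],
)

```text
time: 19.15
ee_pos: [0.4314, -0.3087, 0.0211]
eef_rot: [-0.001, 1.0, -0.0, 0.0]
ft_force: [0.5, 0.3, 0.7]
width: 0.0701
grip_force: 0.0
```

```bash
python3 - <<'E'
from fit import *
s,im=shot('wrist','w10');e=s['ee_pos'];print(e,s['ft_force'])
C=cam('wrist',s);t=np.linspace(0,2*np.pi,100)
g=im.astype(int);m=((abs(g[:,:,0]-g[:,:,1])<25)&(g[:,:,1]>90)).astype(np.uint8)
n,l,st,ce=cv2.connectedComponentsWithStats(m);k=1+np.argmax(st[1:,4]);print('mask box x0,x1,y0,y1',st[k,0],st[k,0]+st[k,2]-1,st[k,1],st[k,1]+st[k,3]-1,[x for x in st[1:].tolist() if x[4]>200])
for z,r in((.012,.03),(0,.03),(.05,.017)):
    P=np.array([proj(C,[.4288+r*np.cos(a),-.31+r*np.sin(a),z]) for a in t]);print(z,P.min(0).round(1),P.max(0).round(1))
E
```

```text
[ 0.43142231 -0.30872066  0.02108241] [0.48729281 0.2850777  0.71135248]
mask box x0,x1,y0,y1 216 295 174 255 [[216, 174, 80, 82, 5193]]
0.012 [216.3 177. ] [297.1 252.6]
0 [218.5 173.3] [295.  245.3]
0.05 [228.7 213.1] [284.3 263.7]
```

>>> carry_out(
  deltas=[
    {"hand": 60,"dp": [0.01,-0.008,0],"spin": 0},
    {"hand": 45,"dp": [0.01,-0.008,0.004],"spin": 0},
    {"hand": 28,"dp": [0.01,-0.008,0.004],"spin": 0},
    {"hand": 28,"dp": [0.01,-0.008,0.004],"spin": 0},
    {"hand": 28,"dp": [0.01,-0.008,0.004],"spin": 0},
    {"hand": 28,"dp": [0.01,-0.008,0.004],"spin": 0},
    {"hand": 28,"dp": [0.01,-0.008,0.004],"spin": 0},
    {"hand": 28,"dp": [0.01,-0.008,0.004],"spin": 0},
  ],
)

```text
time: 20.0
ee_pos: [0.4279, -0.3107, 0.0192]
eef_rot: [-0.0, 1.0, 0.0, 0.0]
ft_force: [-0.1, 0.6, 1.2]
width: 0.0329
grip_force: 30.0
```

```bash
python3 - <<'E'
from h import *
s=read_state();print(s['ee_pos'],s['width'],s['grip_force'],s['ft_force'])
E
```

```text
[ 0.42787569 -0.31069319  0.01924856] 0.032926672236459904 30.000320971012115 [-0.14702222  0.58794898  1.2245715 ]
```

>>> carry_out(
  deltas=[
    {"hand": 28,"dp": [0,0,-0.04],"spin": 0},
    {"hand": 28,"dp": [0,0,-0.15],"spin": 0},
    {"hand": 28,"dp": [0,0,-0.32],"spin": 0},
    {"hand": 28,"dp": [0,0,-0.5],"spin": 0},
    {"hand": 28,"dp": [-0.05,0.05,-0.65],"spin": 0},
    {"hand": 28,"dp": [-0.15,0.15,-0.72],"spin": 0},
    {"hand": 28,"dp": [-0.27,0.27,-0.72],"spin": 0},
    {"hand": 28,"dp": [-0.39,0.39,-0.72],"spin": 0},
    {"hand": 28,"dp": [-0.51,0.51,-0.72],"spin": 0},
    {"hand": 28,"dp": [-0.62,0.63,-0.72],"spin": 0},
    {"hand": 28,"dp": [-0.7,0.75,-0.72],"spin": 0},
    {"hand": 28,"dp": [-0.7,0.78,-0.72],"spin": 0},
    {"hand": 28,"dp": [-0.7,0.78,-0.72],"spin": 0},
    {"hand": 28,"dp": [-0.7,0.78,-0.72],"spin": 0},
  ],
)

```text
time: 21.4
ee_pos: [0.6019, -0.1172, 0.1995]
eef_rot: [0.0, 1.0, -0.0, -0.0]
ft_force: [-0.3, 0.0, -2.4]
width: 0.033
grip_force: 30.0
```

```bash
python3 - <<'E'
from h import *
s,im=shot('wrist','w11');e=s['ee_pos'];print(e,s['eef_rot'],s['width'])
C=cam('wrist',s);t=np.linspace(0,2*np.pi,200)
f=lambda P:((np.array(P)-[170,130])*3).round(0)
for dx in(-.001,0,.001,.002):
  o=[]
  for z,r in((.012,.03),(0,.03),(.05,.017)):
    P=f([proj(C,[e[0]+dx+r*np.cos(a),e[1]+r*np.sin(a),e[2]-.0192+z]) for a in t]);o+=[P[:,0].min(),P[:,0].max(),P[:,1].min()]
  print(dx,o)
print('spool hole/tip',f(proj(C,[.6033,-.0235,.124])),f(proj(C,[.6033,-.0235,.104])))
im=im.astype(np.uint8)[130:270,170:420]
cv2.imwrite('pics/c6.png',cv2.resize(im[:,:,::-1],(750,420),interpolation=2))
E
```

```text
[ 0.60193207 -0.1171593   0.19954272] [ 3.58725427e-04  9.99999869e-01 -3.54874930e-04 -8.15418908e-05] 0.032964305696811316
-0.001 [np.float64(143.0), np.float64(387.0), np.float64(150.0), np.float64(150.0), np.float64(381.0), np.float64(138.0), np.float64(182.0), np.float64(350.0), np.float64(260.0)]
0 [np.float64(143.0), np.float64(387.0), np.float64(154.0), np.float64(150.0), np.float64(380.0), np.float64(142.0), np.float64(182.0), np.float64(350.0), np.float64(265.0)]
0.001 [np.float64(144.0), np.float64(387.0), np.float64(158.0), np.float64(150.0), np.float64(380.0), np.float64(146.0), np.float64(182.0), np.float64(350.0), np.float64(270.0)]
0.002 [np.float64(144.0), np.float64(387.0), np.float64(162.0), np.float64(150.0), np.float64(380.0), np.float64(150.0), np.float64(182.0), np.float64(349.0), np.float64(274.0)]
spool hole/tip [552. 196.] [533. 179.]
```

View pics/c6.png

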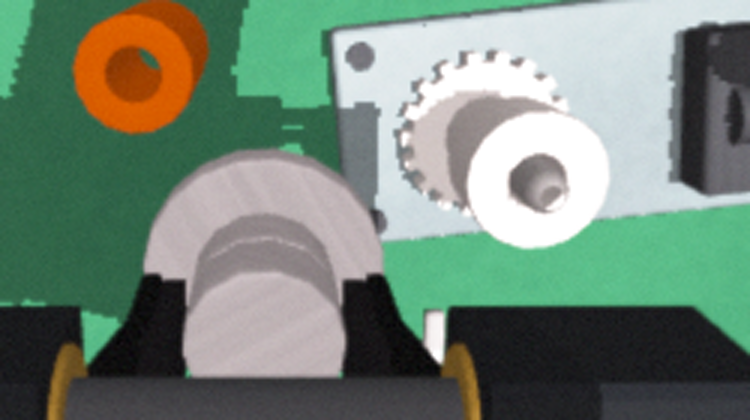

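The cap is held squarely: flange x from 145 to 382, knob top edge at 269. The spool sits flat on the stand, with the tip at (552,194), against a predicted (552,196). The cap sits about 1 mm further out in x than the TCP.

>>> carry_out(
  deltas=[
    {"hand": 28,"dp": [-0.002,0.1,0],"spin": 0},
    {"hand": 28,"dp": [-0.002,0.23,0],"spin": 0},
    {"hand": 28,"dp": [-0.002,0.34,0],"spin": 0},
    {"hand": 28,"dp": [-0.002,0.376,0.03],"spin": 0},
    {"hand": 28,"dp": [-0.002,0.376,0.1],"spin": 0},
    {"hand": 28,"dp": [-0.002,0.376,0.15],"spin": 0},
    {"hand": 28,"dp": [-0.002,0.376,0.17],"spin": 0},
    {"hand": 28,"dp": [-0.002,0.376,0.17],"spin": 0},
    {"hand": 28,"dp": [-0.002,0.376,0.17],"spin": 0},
  ],
)

```text
time: 22.35
ee_pos: [0.6033, -0.0224, 0.1572]
eef_rot: [0.0, 1.0, -0.0, 0.0]
ft_force: [-0.2, 0.8, -2.9]
width: 0.033
grip_force: 30.0
```

>>> carry_out(
  deltas=[
    {"hand": 28,"dp": [0.004,-0.003,0],"spin": 0},
    {"hand": 28,"dp": [0.004,-0.003,0.02],"spin": 0},
    {"hand": 28,"dp": [0.004,-0.003,0.04],"spin": 0},
    {"hand": 28,"dp": [0.004,-0.003,0.06],"spin": 0},
    {"hand": 28,"dp": [0.004,-0.003,0.08],"spin": 0},
    {"hand": 28,"dp": [0.004,-0.003,0.1],"spin": 0},
    {"hand": 28,"dp": [0.004,-0.003,0.115],"spin": 0},
    {"hand": 28,"dp": [0.004,-0.003,0.115],"spin": 0},
    {"hand": 28,"dp": [0.004,-0.003,0.115],"spin": 0},
  ],
)

```text
time: 23.25
ee_pos: [0.6021, -0.0224, 0.128]
eef_rot: [-0.0, 1.0, 0.0, -0.0]
ft_force: [-0.4, -0.1, -2.4]
width: 0.0331
grip_force: 30.0
```

>>> carry_out(
  deltas=[
    {"hand": 28,"dp": [0,-0.003,0.006],"spin": 0},
    {"hand": 28,"dp": [0,-0.003,0.012],"spin": 0},
    {"hand": 28,"dp": [0,-0.003,0.018],"spin": 0},
    {"hand": 28,"dp": [0,-0.003,0.021],"spin": 0},
    {"hand": 28,"dp": [0,-0.003,0.021],"spin": 0},
  ],
)

```text
time: 23.75
ee_pos: [0.6024, -0.0232, 0.1233]
eef_rot: [-0.0, 1.0, 0.0, 0.0]
ft_force: [-2.5, -0.6, 2.9]
width: 0.0328
grip_force: 30.0
```

>>> carry_out(
  deltas=[
    {"hand": 28,"dp": [0,0,0.003],"spin": 0},
    {"hand": 28,"dp": [0,0,0.003],"spin": 0},
    {"hand": 60,"dp": [0,0,0.003],"spin": 0},
    {"hand": 60,"dp": [0,0,0.003],"spin": 0},
    {"hand": 60,"dp": [0,0,0.003],"spin": 0},
    {"hand": 60,"dp": [0,0,0.003],"spin": 0},
    {"hand": 60,"dp": [0,0,-0.05],"spin": 0},
    {"hand": 60,"dp": [0,0,-0.2],"spin": 0},
    {"hand": 60,"dp": [0,0,-0.4],"spin": 0},
    {"hand": 30,"dp": [0.1,0.1,-0.5],"spin": 0},
    {"hand": 0,"dp": [0.25,0.25,-0.5],"spin": 0},
    {"hand": 0,"dp": [0.4,0.4,-0.5],"spin": 0},
    {"hand": 0,"dp": [0.4,0.444,-0.5],"spin": 0},
    {"hand": 0,"dp": [0.4,0.444,-0.5],"spin": 0},
    {"hand": 0,"dp": [0.4,0.444,-0.5],"spin": 0},
  ],
)

```text
time: 25.25
ee_pos: [0.5024, 0.0873, 0.2486]
eef_rot: [-0.0, 1.0, 0.0, 0.001]
ft_force: [0.4, -0.4, 0.3]
width: 0.0203
grip_force: 0.0
```

```bash
python3 - <<'E'
from fit import *
s,im=shot('wrist','w12');e=s['ee_pos'];print(e,s['width'])
C=cam('wrist',s);b=proj(C,[.5614,.0876,.1146]);print(b,hough('w12',b,14))
print('ball',[plane(C,q[:2],.1146) for q in hough('w12',b,14)])
k=proj(C,[.6033,-.0235,.154]);print(k,hough('w12',k,16),hough('w12',k,20))
E
```

```text
[0.50239149 0.08725556 0.24857542] 0.020261381840496598
[258.27653783 225.89355569] []
ball []
[161.5392741  273.35258378] [] []
```

>>> carry_out(
  deltas=[
    {"hand": 0,"dp": [-0.04,0,0.15],"spin": 0},
    {"hand": 0,"dp": [-0.04,0,0.35],"spin": 0},
    {"hand": 0,"dp": [-0.04,0,0.5],"spin": 0},
    {"hand": 0,"dp": [-0.04,0,0.59],"spin": 0},
    {"hand": 0,"dp": [-0.06,0,0.59],"spin": 0},
    {"hand": 0,"dp": [-0.09,0,0.59],"spin": 0},
    {"hand": 0,"dp": [-0.12,0.003,0.59],"spin": 0},
    {"hand": 0,"dp": [-0.16,0.005,0.59],"spin": 0},
    {"hand": 0,"dp": [-0.2,0.008,0.59],"spin": 0},
    {"hand": 0,"dp": [-0.24,0.012,0.59],"spin": 0},
    {"hand": 0,"dp": [-0.28,0.018,0.59],"spin": 0},
    {"hand": 0,"dp": [-0.28,0.018,0.59],"spin": 0},
  ],
)

```text
time: 26.5
ee_pos: [0.5734, 0.0925, 0.1003]
eef_rot: [-0.0, 1.0, -0.0, 0.0]
ft_force: [-0.2, -0.4, 0.3]
width: 0.0006
grip_force: 0.0
```

>>> carry_out(
  deltas=[
    {"hand": 0,"dp": [-0.03,0.003,0],"spin": 0},
    {"hand": 0,"dp": [-0.06,0.006,0],"spin": 0},
    {"hand": 0,"dp": [-0.09,0.009,0],"spin": 0},
    {"hand": 0,"dp": [-0.115,0.012,0],"spin": 0},
    {"hand": 0,"dp": [-0.13,0.012,0],"spin": 0},
    {"hand": 0,"dp": [-0.13,0.012,0],"spin": 0},
  ],
)

```text
time: 27.1
ee_pos: [0.605, 0.0954, 0.1002]
eef_rot: [-0.0, 1.0, -0.0, 0.0]
ft_force: [-0.6, -0.1, -0.3]
width: 0.0002
grip_force: 0.0
```

```bash
python3 - <<'E'
from h import *
s,im=shot('scene','s2');s,im2=shot('top','t3');print(s['ee_pos'],s['ft_force'])
S=cam('scene');T=cam('top')
print(proj(S,[.63,.095,.112]),proj(T,[.63,.095,.112]),proj(S,[.603,-.0235,.154]))
a=cv2.resize(im[130:250,180:330],(400,320),interpolation=2);b=cv2.resize(im2[140:260,85:295],(560,320),interpolation=2)[:,:400]
b=cv2.resize(im2[140:260,145:295],(400,320),interpolation=2)
c=cv2.resize(im2[175:265,85:175],(250,250),interpolation=2)
o=np.zeros((590,800,3),np.uint8);o[:320,:400]=a;o[:320,400:]=b;o[330:580,:250]=c
cv2.imwrite('pics/c7.png',o[:,:,::-1])
E
```

```text
[0.60473512 0.09527232 0.10018616] [-0.95494658  0.07867576 -1.55878397]
[270.23287051 178.6344154 ] [218.81495008 166.09703022] [235.83544037 177.56381831]
```

>>> carry_out(
  deltas=[
    {"hand": 0,"dp": [-0.008,0.001,0],"spin": 0},
    {"hand": 0,"dp": [-0.016,0.001,0],"spin": 0},
    {"hand": 0,"dp": [-0.02,0.001,0],"spin": 0},
    {"hand": 0,"dp": [-0.02,0.001,0],"spin": 0},
  ],
)

```text
time: 27.6
ee_pos: [0.6095, 0.0957, 0.1002]
eef_rot: [-0.0, 1.0, 0.0, -0.0]
ft_force: [-1.0, 0.2, 0.2]
width: 0.0005
grip_force: 0.4
```

>>> carry_out(
  deltas=[
    {"hand": 0,"dp": [-0.008,0.001,0],"spin": 0},
    {"hand": 0,"dp": [-0.016,0.001,0],"spin": 0},
    {"hand": 0,"dp": [-0.016,0.001,0],"spin": 0},
    {"hand": 0,"dp": [-0.016,0.001,0],"spin": 0},
  ],
)

```text
time: 28.0
ee_pos: [0.6107, 0.0958, 0.0996]
eef_rot: [-0.0, 1.0, -0.0, -0.003]
ft_force: [-14.1, 0.1, 6.4]
width: 0.0003
grip_force: 7.0
```

>>> carry_out(
  deltas=[
    {"hand": 0,"dp": [-0.006,0,0],"spin": 0},
    {"hand": 0,"dp": [-0.006,0,0],"spin": 0},
    {"hand": 0,"dp": [0.02,0,0],"spin": 0},
    {"hand": 0,"dp": [0.15,0,0],"spin": 0},
    {"hand": 0,"dp": [0.3,0,-0.1],"spin": 0},
    {"hand": 0,"dp": [0.4,0,-0.3],"spin": 0},
    {"hand": 0,"dp": [0.4,0.15,-0.5],"spin": 0},
    {"hand": 0,"dp": [0.4,0.35,-0.6],"spin": 0},
    {"hand": 0,"dp": [0.4,0.55,-0.6],"spin": 0},
    {"hand": 0,"dp": [0.4,0.55,-0.6],"spin": 0},
  ],
)

```text
time: 29.0
ee_pos: [0.5127, 0.2391, 0.2516]
eef_rot: [-0.003, 1.0, 0.002, 0.001]
ft_force: [-0.4, -0.0, -1.0]
width: 0.0004
grip_force: 0.0
```

```bash
python3 - <<'E'
from h import *
s,w=shot('wrist','w13');s,im=shot('scene','s3');s,im2=shot('top','t4');print(s['ee_pos'],s['ft_force'],s['time'])
a=cv2.resize(im[120:240,180:330],(400,320),interpolation=2)
b=cv2.resize(im2[140:260,175:325],(400,320),interpolation=2)
c=cv2.resize(im2[175:265,85:175],(260,260),interpolation=2)
d=cv2.resize(w[:240],(533,250),interpolation=2)
o=np.zeros((590,800,3),np.uint8);o[:320,:400]=a;o[:320,400:]=b;o[325:585,:260]=c;o[330:580,265:798]=d
cv2.imwrite('pics/c8.png',o[:,:,::-1])
S=cam('scene');T=cam('top');print((proj(S,[.63,.095,.112])-[180,120])*2.667,(proj(T,[.63,.095,.112])-[175,140])*2.667)
E
```

```text
[0.5128097  0.23696107 0.2502232 ] [ 0.06221962 -0.26347069  0.09056347] 29.1
[240.65106566 156.37798587] [116.85447187  69.60077959]
```

View pics/c8.png

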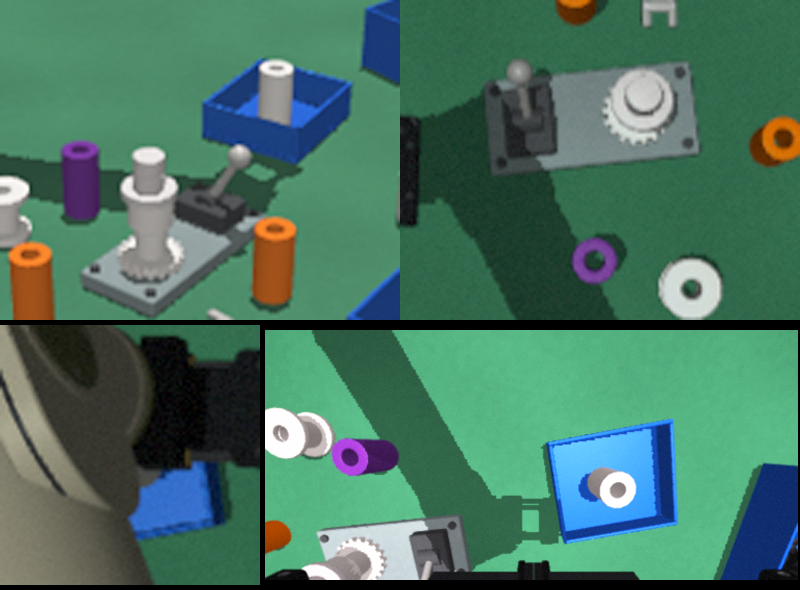

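The final picture shows all of it done:
- **Sleeve:** upright in the bin, wrist panel (612,490).
- **Spool and cap:** seated flat on the stand, scene panel (150,200).
- **Lever:** ball at (240,156), against a predicted (240.7,156.4) for fully over.
- **Bystanders:** the ones in view (plain spool, orange and purple tubes) have not moved.

```bash
python3 -c "
from bench import *
print(close_job())"
```

```text
the job is handed in; nothing more can be done
None
```

The job is handed in, at about 29 s of the 69 s allowed: the sleeve stands in the blue bin, the toothed spool and hub cap are seated on the spindle, and the lever is thrown fully over; `close_job()` returned no verdict.

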